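Close a clamping fixture, pin it and find the nut for its stud

TASK

Swing the fixture's hinged clamp plate fully down and drop each steel pin that stands in the wooden block through a hole of its own in the plate until its head rests on the plate. Then try the three hex nuts on the stud in the fixture to find the one that threads onto it (the others stay perched on top however they are turned), screw that one down until it sits flat on the plate, and put the other two nuts flat in the grey tray, leaving the other things on the table where they are.

Things in the scene. Friction and masses are not known exactly. Their poses are not given: they have to be found in the camera images.
- fixture: grey fixture base fixed to the table, 130 (x) x 165 (y) x 40 mm high, with two small feet on its -x side. Origin: centre of its underside; z up; the hinge of the clamp plate runs along its +x edge, the stud stands 40 mm from the centre towards -x
- flap (a joint): angle of the steel clamp plate: 0 closed, flat on the base, growing as its free edge swings up; starts 0.8 to 1.15 rad open, limit 1.4. A stiff hinge (0.4 N m friction, plate 0.35 kg) keeps it where it is left; press it over and down. 8 mm thick, 160 mm wide, reaches 124.5 mm from the hinge line; a slot in the free edge, 40 mm wide and deep, goes round the stud
- stud_seat (a point): on the axis of the upright steel stud in the fixture, level with the closed plate's top face (48.5 mm above the table); z up. The stud is 23, 30 or 37 mm wide over its right-hand three-start thread (down clockwise, 24 mm a turn), which lies 4 to 21.5 mm above this point; its plain nose, 5 to 16 mm wide, ends 43.5 mm above it. Two spare studs stand in a wooden block at the back
- flap_hinge (a point): middle of the hinge line, 44.5 mm above the table, in the middle of the plate's thickness; the line runs along the fixture's y axis
- flap_edge (a point): moves with the plate: the middle of its free edge at the height of its upper face (in the open mouth of the slot, so no metal just there; the two 60 mm wide prongs are centred 50 mm to either side along y). Its z axis stands square out of the upper face, its x axis points to the hinge
- hole_1 (a point): mouth of hole 1 of the clamp plate when the plate is closed, centre, at the plate's top face: 48.5 mm above the table; fixed to the fixture, so it does not swing with the plate. The hole is 12 mm wide through the 8 mm plate and runs on 15.5 mm wide through the base. z up
- hole_2 (a point): mouth of hole 2 of the clamp plate when the plate is closed, centre, at the plate's top face: 48.5 mm above the table; fixed to the fixture, so it does not swing with the plate. The hole is 12 mm wide through the 8 mm plate and runs on 15.5 mm wide through the base. z up
- hole_3 (a point): mouth of hole 3 of the clamp plate when the plate is closed, centre, at the plate's top face: 48.5 mm above the table; fixed to the fixture, so it does not swing with the plate. The hole is 12 mm wide through the 8 mm plate and runs on 15.5 mm wide through the base. z up
- hole_4 (a point): mouth of hole 4 of the clamp plate when the plate is closed, centre, at the plate's top face: 48.5 mm above the table; fixed to the fixture, so it does not swing with the plate. The hole is 12 mm wide through the 8 mm plate and runs on 15.5 mm wide through the base. z up
- nut_a: one of three loose steel hex nuts, alike outside: 56 mm across flats, 64.7 mm across corners, 31 mm high, 0.13 to 0.21 kg. Origin: centre of the underside; z up along the bore; x points square out of a flat (a flat every 60 degrees). Starts flat on the table, right way up
- nut_b: another hex nut, outside as nut_a. The bore of each nut is open below, 41 mm wide, with three short teeth 9 mm above the underside and a small hole through the top; the reach of the teeth and the hole differ by a few mm, so that only one of the three goes down on the fitted stud. Set on it, the fitting nut rests with its underside 5 to 15 mm above the plate
- nut_c: another hex nut, as nut_a and nut_b. Turned clockwise on the stud the fitting nut goes down 4 mm for each 60 degrees; after a quarter to two thirds of a turn it meets the plate. Friction holds it where it is left. A wrong nut stays perched with its underside 14 mm or more above the plate however it is turned, and lifts straight off
- pin_block: wooden block 46 (x) x 132 (y) x 40 mm high, fixed, with four 12 mm through holes 32 mm apart along its y axis in which the pins stand. Origin: centre of the underside
- pin_a: steel pin standing upright in the wooden block: shank 10 mm thick and 36 mm long with a tapered end, below a round head 20 mm across and 24 mm high; 60 mm in all, 0.07 kg. Origin: centre of the lower end; z up to the head. Two to four pins are present
- pin_b: another pin like pin_a; may be absent
- pin_c: another pin like pin_a; may be absent
- pin_d: another pin like pin_a; may be absent
- tray: grey open tray fixed to the table, 120 (x) x 160 (y) mm outside, walls 4 mm thick and 20 mm high. Origin: centre of the underside; its inner floor lies 4 mm above that
- marker: bystander: black and blue marker pen lying on the table, 137 mm long, 16 mm thick; leave alone
- block_b: bystander: offcut of wood 36 x 60 x 22 mm on the table behind the tray; leave alone
Mind the look-alikes: they are no part of the job. What is shaped like the pin_b but pink is not meant.

How it is judged:
By the outcome, as a careful person would: the job done as asked, in the order asked, and still so for the second after the job is handed in, with the robot touching nothing.
Of pin_a, pin_b, pin_c, pin_d only 2 to 4 are there at a start; the rules pass over those that are not, and their reading is None.
At some moment in a run one of nut_a, nut_b, nut_c may be knocked a few centimetres aside while the robot is not near it.
It also fails if it takes over 210 s, if anything falls off the work surface, if the arm or the gripper's body presses on something with over 40 N, if the wrist force passes 120 N, or if a joint passes its speed limit or range.

ROBOT

A 6-joint arm with a two-finger parallel gripper is mounted at the origin on a cart in front of the work surface, level with it; the furniture and walls round the work are solid. World frame = base frame: x ahead of the robot, y to its left, z up, the work surface at z = 0. Lengths are in m, angles in rad, forces in N, time in s.
With the tool pointing down it reaches from about 0.4 to 0.825 m from the base axis. Payload 7 kg.
Tool frame: the origin (TCP) lies at the very end of the fingers, on their centre line; the grasp point (between the pads) lies 19 mm behind it (arm.pinch_z is the z of the grasp point in the tool frame, in m); z points along the fingers, y is the direction in which the jaws open and shut (so a half turn about z gives the same grasp; the last joint's range is limited). The gripper opens to 88 mm and grips with 3 to 60 N. Pads are 19 mm wide; open, the fingers measure 130 mm over their backs; the gripper's body (78 mm by 193 mm) begins 47 mm behind the grasp point.
Start: joints at [1.555, 0.359, 0.012, 0, -1.224, -0.288], TCP at [0.202, 0.644, 0.227] pointing down, gripper open.
Joint ranges: [-3.07, 3.07], [-1.43, 2.12], [-1.02, 1.25], [-3.03, 1.67], [-3.05, -0], [-3.03, 3.03]. Speed limits (rad/s): [2.39, 2.39, 3.01, 3.14, 3.14, 3.14].

INTERFACE

Orientations are given as [roll, pitch, yaw] about the fixed x, y, z axes, in that order (R = Rz(yaw) Ry(pitch) Rx(roll)).
In Python, from station import arm gives the robot as it stands.
- The arm moves only by the tool drive_tool, never from a script. Its argument "targets" is a list of rows, each a list of 6 numbers: the shift along the world's x, y, z in units of 0.04 m (1.0 is 0.04 m), then the turn, a rotation vector about the world's x, y, z in units of 6 degrees (1.0 is 6 degrees). In form: [[x, y, z, wx, wy, wz], ...]. A call has 1 to 5 rows; each row shifts and turns the commanded pose from where the row before left it; what a row does not reach is not made up. A row lasts 1/8 s, in which the tool goes at most 62.5 mm and 10.7 degrees, less where a joint would pass 70% of its speed; a pose out of reach is approached as far as the arm can. A call with a number of a shift or a turn outside -1 to 1 is refused whole. A call with a gripper value outside its range is refused whole. "claw" is the opening, from 0 (shut) to 1 (fully open), set as the call begins (left out, the last holds). The fingers move at their own pace and stop on an object; "newtons" is the grip in N (left out, the last holds). Time passes only in rows, so rows that do not move let the fingers close. It gives the time, the measured TCP pose, the force and the opening at its end, in the units of the state.
- arm.get_state(): the state, without advancing time (a new reading comes with each control period).
- arm.grab_frame(name): name is "side" or "top"; returns (picture, depth): 480x640x3 uint8, red, green, blue; 480x640 float32, m along the optical axis (not along the pixel's ray), 0 where there is no reading.
- arm.get_calibration(name): a dict with "mtx" (3x3 intrinsics, pixels), "origin" and "rotation" of the camera in the world. Camera axes: x right, y up, looking along -z (the intrinsics and any distortion apply to the point x, -y, -z); pixel columns grow to the right and rows downward; lengths in m; the calibration is good to about 2 mm. A picture is of the moment at which its call begins. get_calibration takes no time and is no camera call.
- arm.job_done(): hands the job in, once; it reports no verdict.
Trained networks look in the newest picture that a camera, given by its name, has taken for a name from the list of things; names that differ only in an ending like _2 or _b are one class to them, and where a whole thing is asked for, a point or a joint stands for the part that bears it (a point fixed in the world has none). Each returns a list of dicts, best first, with "score" (0 to 1); they miss things now and then, are a little off and sometimes report something else, mostly with a low value. They report only what shows in the picture. A call takes as long as a camera call. They do not tell look-alikes from the thing itself.
- arm.search_frame(target, camera): "point" ([x, y, z] in m, in the coordinates of the camera as it stood for that picture, good to about 4 mm: the middle of the surface that is visible of it).
- arm.cut_out(target, camera): "pixels" (480x640 bool, what is visible of it).
- arm.landmark_of(target, camera): "point" ([x, y, z] in m, in the coordinates of the camera as it stood for that picture, good to about 4 mm: a listed point, or the origin of a listed thing).
The state is a dict: "t": time; "q": joint angles; "qd": joint speeds; "joint_efforts": joint torques, N m; "eef_pos": TCP position; "ee_rot": TCP orientation; "force": force on the tool from outside, world axes, zero at the start; "moment": the same for the moment, N m; "width": finger opening in m.
Only numpy, scipy, OpenCV 4.12 (cv2) and the standard library are available. Lean on these libraries where they do the work, as an engineer would, in place of code of your own. Each camera call takes 0.05 s, during which the arm holds its last target. There are 200 camera calls.

## Working session

There is one attempt and no reset: what is moved stays moved. The work goes in short steps, Python scripts to look and compute and a tool call to move; the robot and the scene stay as the last step left them, time stands still between calls to the robot, and variables do not carry over. Pictures are saved under pics/ and viewed, about 12 in all and at most 16, crops included, and the job is handed in when it is done.

Besides the shell and the picture viewer there is one more tool, called as name([rows], argument=value, ...), one row to a line, values as JSON. drive_tool: Moves the arm, as the interface text tells. Shifts and turns lie within -1 to 1; 1 stands for 0.04 m of shift or 6 degrees of turn. Its arguments: {"type":"object","properties":{"targets":{"type":"array"},"claw":{"type":"number"},"newtons":{"type":"number"}},"required":["targets"]}

```bash
ls; mkdir -p pics; cat > h.py <<'E'
import numpy as np, cv2
from station import arm
def world(p,cam):
    c=arm.get_calibration(cam); return np.array(c["origin"])+np.array(c["rotation"])@np.array(p)
def cloud(depth,cam):
    c=arm.get_calibration(cam); K=np.array(c["mtx"]); v,u=np.mgrid[0:480,0:640]
    p=np.stack([(u-K[0,2])/K[0,0]*depth,-(v-K[1,2])/K[1,1]*depth,-depth],-1)
    w=p@np.array(c["rotation"]).T+np.array(c["origin"]); w[depth<=0]=np.nan; return w
def pix(pw,cam):
    c=arm.get_calibration(cam);K=np.array(c["mtx"]); p=np.array(c["rotation"]).T@(np.array(pw)-c["origin"])
    return K[0,0]*p[0]/-p[2]+K[0,2], K[1,2]-K[1,1]*p[1]/-p[2]
def save(im,n): cv2.imwrite("pics/"+n+".png",im[...,::-1])
E
python3 - <<'E'
from h import *
np.set_printoptions(precision=4,suppress=True)
for c in("top","side"):
    im,d=arm.grab_frame(c); save(im,c+"0"); np.save(c+"0.npy",cloud(d,c)); k=arm.get_calibration(c); print(c,k)
    for n in["fixture","stud_seat","flap_hinge","flap_edge","hole_1","hole_2","hole_3","hole_4","nut_a","pin_block","pin_a","tray"]:
        for r in arm.landmark_of(n,c)[:6]: print(n,round(r["score"],2),world(r["point"],c))
print(arm.get_state())
E
```

```text
picsTraceback (most recent call last):
  File "<stdin>", line 4, in <module>
  File "h.py", line 8, in cloud
    w=p@np.array(c["rotation"]).T+np.array(c["origin"]); w[depth<=0]=np.nan; return w
      ~~~~~~~~~~~~~~~~~~~~~~~~~~~^~~~~~~~~~~~~~~~~~~~~~
ValueError: operands could not be broadcast together with shapes (480,640) (3,)
```

```bash
python3 - <<'E'
from h import *
for c in("top","side"): print(arm.get_calibration(c))
print(arm.get_state())
E
```

```text
{'mtx': array([[543.4905726 ,   0.        , 320.68424691],
       [  0.        , 543.4905726 , 248.93373143],
       [  0.        ,   0.        ,   1.        ]]), 'origin': array([ 0.35141986, -0.23398066,  0.98467193]), 'rotation': array([ 0.12889589, -0.00411048, -1.56618944])}
{'mtx': array([[619.67359376,   0.        , 317.91172364],
       [  0.        , 619.67359376, 232.36825499],
       [  0.        ,   0.        ,   1.        ]]), 'origin': array([0.29512681, 0.44050194, 0.65458575]), 'rotation': array([ 0.86885823, -0.01361576, -2.83711866])}
{'t': 0.05, 'q': array([ 1.55508257e+00,  3.59363631e-01,  1.10336258e-02, -3.38722751e-04,
       -1.22407744e+00, -2.88095678e-01]), 'qd': array([-0.00037227, -0.0013095 ,  0.00094618,  0.00106065, -0.00266259,
       -0.00041304]), 'joint_efforts': array([-2.02115516e-03, -5.84674859e+01,  2.94056922e+01,  7.02591151e+00,
        1.02328640e-02, -4.54672374e-05]), 'eef_pos': array([0.20181751, 0.64360493, 0.22562879]), 'ee_rot': array([ 3.13995745e+00, -1.52509200e-04, -3.03924672e-01]), 'force': array([ 0.5529804 , -0.59825995, -0.59785223]), 'moment': array([ 0.02460037, -0.0324794 , -0.01600275]), 'width': 0.08749540037576305}
```

```bash
sed -i 's/np.array(c\["rotation"\])/Rc(c)/g' h.py; cat >> h.py <<'E'
from scipy.spatial.transform import Rotation
def Rc(c): return Rotation.from_euler("xyz",c["rotation"]).as_matrix()
E
python3 - <<'E'
from h import *
np.set_printoptions(precision=4,suppress=True)
ims=[]
for c in("top","side"):
    im,d=arm.grab_frame(c); save(im,c+"0"); np.save(c+"0.npy",cloud(d,c))
    for n in["fixture","stud_seat","flap_hinge","flap_edge","hole_1","nut_a","pin_block","pin_a","tray"]:
        for r in arm.landmark_of(n,c)[:6]: print(c,n,round(r["score"],2),world(r["point"],c))
E
```

```text
top fixture 0.58 [ 0.6004 -0.2906  0.0037]
top stud_seat 0.93 [ 0.5835 -0.2613  0.0493]
top flap_hinge 0.88 [ 0.6354 -0.3494  0.0413]
top flap_edge 0.72 [ 0.5927 -0.277   0.1364]
top hole_1 0.92 [ 0.5638 -0.348   0.0502]
top hole_1 0.89 [ 0.6725 -0.2897  0.0504]
top hole_1 0.83 [ 0.5963 -0.3293  0.0478]
top hole_1 0.64 [ 0.6357 -0.3134  0.0496]
top nut_a 0.96 [ 0.457  -0.1189 -0.0006]
top nut_a 0.63 [ 0.4205 -0.209   0.0001]
top pin_block 0.59 [ 0.5156 -0.0421  0.002 ]
top pin_a 0.7 [ 0.5266 -0.0512  0.0004]
top pin_a 0.7 [ 0.6337 -0.3487  0.044 ]
top pin_a 0.69 [ 0.4204 -0.2078  0.0013]
top pin_a 0.59 [ 0.3517 -0.0698 -0.0021]
top pin_a 0.57 [ 0.5037 -0.026   0.0048]
top tray 0.57 [ 0.4679 -0.4433 -0.0048]
side fixture 0.86 [ 0.6005 -0.2926 -0.0043]
side stud_seat 0.58 [ 0.5808 -0.2535  0.0506]
side flap_hinge 0.98 [ 0.6329 -0.3464  0.0458]
side flap_edge 0.98 [ 0.5908 -0.2734  0.1386]
side hole_1 0.86 [ 0.6316 -0.3116  0.0527]
side hole_1 0.78 [ 0.6655 -0.2921  0.05  ]
side hole_1 0.7 [ 0.5971 -0.3314  0.0504]
side hole_1 0.64 [ 0.5653 -0.3537  0.0461]
side hole_1 0.37 [ 0.6315 -0.3484  0.045 ]
side nut_a 0.97 [ 0.4561 -0.1205 -0.0014]
side nut_a 0.95 [ 0.3917 -0.2883  0.0011]
side nut_a 0.79 [ 0.4192 -0.2108  0.0005]
side nut_a 0.17 [ 0.2949 -0.2227 -0.0011]
side pin_block 0.94 [ 0.5185 -0.0393  0.0023]
side pin_block 0.55 [ 0.5808 -0.2595  0.0523]
side pin_a 0.79 [ 0.3464 -0.0645  0.0028]
side pin_a 0.61 [ 0.5049 -0.0273  0.0034]
side tray 0.97 [ 0.4677 -0.4419 -0.0051]
side tray 0.63 [ 0.5639 -0.3566  0.0474]
```

View pics/top0.png

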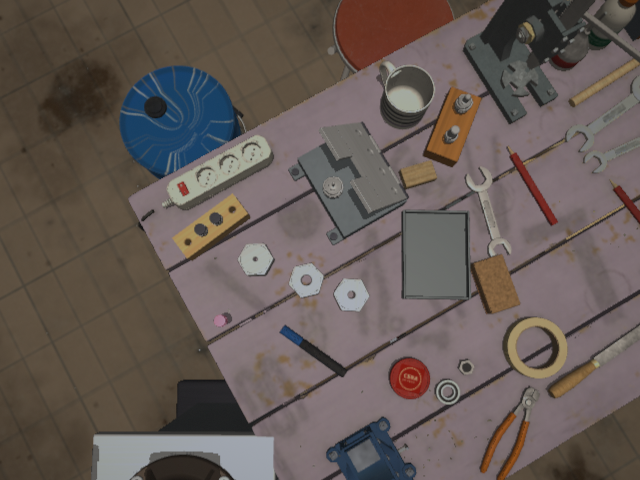

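View pics/side0.png

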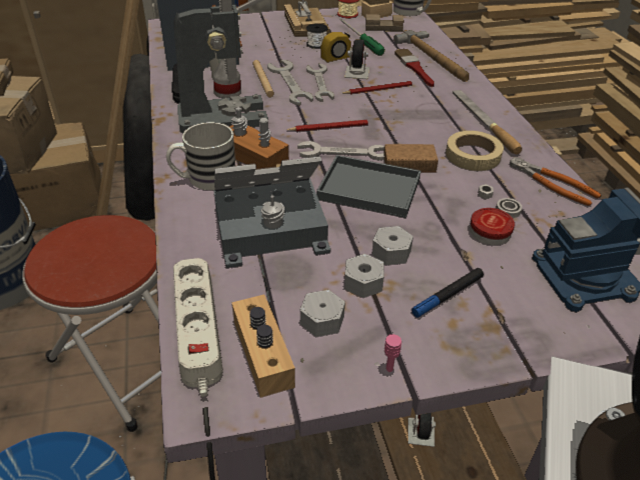

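```bash
cat >> h.py <<'E'
def blob(w,c,r,z0,z1):
    m=(np.hypot(w[...,0]-c[0],w[...,1]-c[1])<r)&(w[...,2]>z0)&(w[...,2]<z1)
    return w[m]
def nutfit(w,c,z0=.024,z1=.038):
    for _ in range(3):
        p=blob(w,c,.04,z0,z1)
        if len(p)<50: return None
        (c0,sz,a)=cv2.minAreaRect((p[:,:2]*1000).astype(np.float32)); 
        hull=cv2.convexHull((p[:,:2]*1000).astype(np.float32)); (ce,rad)=cv2.minEnclosingCircle(hull); c=np.array(ce)/1000
    # orientation: angle of flat normal maximising hex fit
    q=p[:,:2]-c; best=min((np.ptp(q@[np.cos(t),np.sin(t)])+np.ptp(q@[np.cos(t+np.pi/3),np.sin(t+np.pi/3)])+np.ptp(q@[np.cos(t+2*np.pi/3),np.sin(t+2*np.pi/3)]),t) for t in np.radians(np.arange(0,60,.5)))
    t=best[1]; e=[]
    A=[];b=[]
    for k in range(3):
        d=np.array([np.cos(t+k*np.pi/3),np.sin(t+k*np.pi/3)]); s=q@d; A.append(d); b.append((s.max()+s.min())/2)
    c=c+np.linalg.lstsq(np.array(A),np.array(b),rcond=None)[0]
    return c,np.degrees(t),best[0]/3,np.median(p[:,2]),len(p)
E
python3 - <<'E'
from h import *
np.set_printoptions(precision=4,suppress=True)
N=[(.4565,-.119),(.4197,-.21),(.3917,-.2883)]
for c in("top","side"):
    w=np.load(c+"0.npy")
    print(c,"table z",np.nanmedian(w[(abs(w[...,0]-.45)<.03)&(abs(w[...,1]+.33)<.03)][:,2]))
    for n in N: print(nutfit(w,n))
    for n in [(.5266,-.0512),(.5037,-.026),(.5185,-.0393)]:
        p=blob(w,n,.02,.058,.070); print("pin",len(p),p.mean(0) if len(p) else 0)
    p=blob(w,(.5185,-.0393),.08,.036,.044); print("block",len(p),cv2.minAreaRect((p[:,:2]*1000).astype(np.float32)))
    p=blob(w,(.5826,-.256),.02,.085,.1); print("nose",len(p),p.mean(0) if len(p) else 0, np.ptp(p,0))
    p=blob(w,(.5826,-.256),.03,.055,.075); print("thread",len(p),np.ptp(p,0))
im=cv2.imread("pics/top0.png"); a=cv2.resize(im[160:320,230:390],(640,640),interpolation=cv2.INTER_CUBIC)
im=cv2.imread("pics/side0.png"); b=cv2.resize(im[180:340,240:420],(720,640),interpolation=cv2.INTER_CUBIC)
cv2.imwrite("pics/c1.png",cv2.resize(np.hstack([a,b]),(800,376)))
E
```

```text
top table z 0.0006767680434888179
(array([ 0.4577, -0.1213]), np.float64(1.0), np.float64(0.05604398959991306), np.float64(0.03179283550572304), 870)
(array([ 0.4212, -0.2112]), np.float64(13.5), np.float64(0.05603483402774709), np.float64(0.03173988441983572), 794)
(array([ 0.3957, -0.2906]), np.float64(56.5), np.float64(0.0560806992503687), np.float64(0.03186129804794624), 853)
pin 116 [ 0.5245 -0.0546  0.0642]
pin 115 [ 0.5052 -0.0294  0.0643]
pin 154 [ 0.5156 -0.0417  0.0643]
block 2103 ((539.059814453125, -23.187744140625), (107.40734100341797, 132.07423400878906), 37.53076171875)
nose 11 [ 0.5802 -0.2572  0.0902] [0.0047 0.0036 0.0078]
thread 309 [0.0358 0.0363 0.0195]
side table z -0.00020705047817010103
(array([ 0.4566, -0.1194]), np.float64(1.5000000000000002), np.float64(0.057720976517780714), np.float64(0.031059885134913756), 1186)
(array([ 0.4202, -0.2096]), np.float64(14.0), np.float64(0.0579876450411805), np.float64(0.03094147484558163), 927)
(array([ 0.395 , -0.2891]), np.float64(56.5), np.float64(0.058098671426539406), np.float64(0.030971732124381812), 834)
pin 187 [ 0.5233 -0.0512  0.0633]
pin 198 [ 0.5038 -0.0259  0.0633]
pin 246 [ 0.5171 -0.0422  0.0634]
block 3158 ((538.3458862304688, -21.944976806640625), (106.90121459960938, 135.29348754882812), 37.68593215942383)
nose 17 [ 0.5795 -0.2552  0.0885] [0.0051 0.0036 0.0072]
thread 366 [0.0356 0.0364 0.0198]
```

View pics/c1.png

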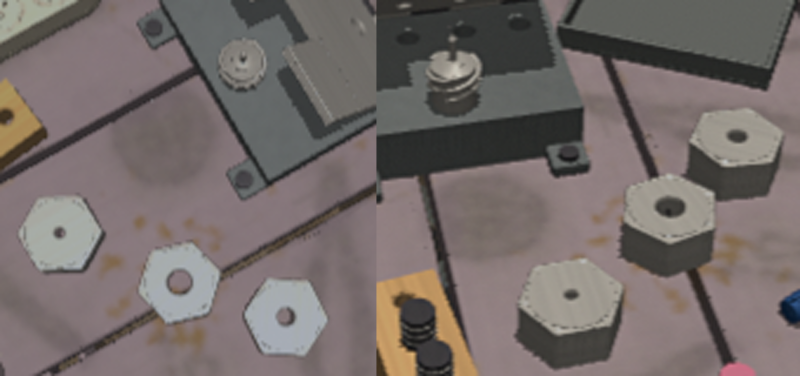

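drive_tool([
  [0.85, -0.95, 0, 0, 0, -0.7],
  [0.85, -0.95, 0, 0, 0, -0.7],
  [0.85, -0.95, 0, 0, 0, -0.7],
  [0.85, -0.95, 0, 0, 0, -0.7],
  [0.85, -0.95, 0, 0, 0, -0.7],
], claw=0)

```text
t: 1.68
eef_pos: [0.3729, 0.4528, 0.2268]
ee_rot: [-3.141, 0.0, -0.673]
force: [-0.3, 0.8, 1.5]
width: 0.043
```

drive_tool([
  [0.85, -0.95, 0, 0, 0, -0.7],
  [0.85, -0.95, 0, 0, 0, -0.7],
  [0.85, -0.95, 0, 0, 0, -0.7],
  [0.85, -0.95, 0, 0, 0, -0.7],
  [0.85, -0.95, 0, 0, 0, -0.7],
])

```text
t: 2.3
eef_pos: [0.5429, 0.2628, 0.2269]
ee_rot: [-3.141, 0.0, -1.039]
force: [0.3, 0.8, 0.1]
width: 0.0008
```

drive_tool([
  [0.02, -1, 0, 0, 0, 0],
  [0.02, -1, 0, 0, 0, 0],
  [0.02, -1, 0, 0, 0, 0],
  [0.02, -1, 0, 0, 0, 0],
  [0.02, -1, 0, 0, 0, 0],
])

```text
t: 2.92
eef_pos: [0.5459, 0.0628, 0.2268]
ee_rot: [-3.141, -0.0, -1.037]
force: [-0.5, 0.5, 0.2]
width: 0.0005
```

drive_tool([
  [0.02, -1, 0, 0, 0, 0],
  [0.02, -1, 0, 0, 0, 0],
  [0.02, -1, 0, 0, 0, 0],
  [0.02, -1, 0, 0, 0, 0],
  [0.02, -1, 0, 0, 0, 0],
])

```text
t: 3.55
eef_pos: [0.5499, -0.1372, 0.2268]
ee_rot: [-3.141, -0.0, -1.037]
force: [0.7, 0.2, -0.2]
width: -0.0
```

drive_tool([
  [0, -1, 0, 0, 0, 0],
  [0, -1, 0, 0, 0, 0],
  [0, -1, 0, 0, 0, 0],
  [0, -0.9, 0, 0, 0, 0],
  [0, -0.3, 0, 0, 0, 0],
])

```text
t: 4.18
eef_pos: [0.5496, -0.3057, 0.2263]
ee_rot: [3.141, 0.0, -1.039]
force: [-0.2, -0.4, -0.4]
width: 0.0006
```

drive_tool([
  [0.05, -0.1, -0.8, 0, 0, 0],
  [0.05, 0, -0.8, 0, 0, 0],
  [0, 0, -0.5, 0, 0, 0],
  [0, 0, -0.4, 0, 0, 0],
  [0, 0, -0.4, 0, 0, 0],
])

```text
t: 4.8
eef_pos: [0.5547, -0.3077, 0.1108]
ee_rot: [-3.14, -0.001, -1.036]
force: [-0.5, -0.3, 3.0]
width: 0.0004
```

drive_tool([
  [0, 0, -0.3, 0, 0, 0],
  [0, 0, -0.3, 0, 0, 0],
  [0, 0, -0.3, 0, 0, 0],
  [0, 0, -0.2, 0, 0, 0],
  [0, 0, -0.2, 0, 0, 0],
])

```text
t: 5.42
eef_pos: [0.5536, -0.3078, 0.0579]
ee_rot: [3.141, 0.001, -1.037]
force: [-1.0, 1.9, 2.9]
width: 0.0004
```

drive_tool([
  [0, 0, -0.1, 0, 0, 0],
  [0, 0, -0.1, 0, 0, 0],
  [0, 0, -0.1, 0, 0, 0],
  [0, 0, 0, 0, 0, 0],
])

```text
t: 5.92
eef_pos: [0.5539, -0.308, 0.0487]
ee_rot: [-3.142, -0.001, -1.036]
force: [-7.0, 5.2, 18.4]
width: 0.0002
```

drive_tool([
  [0, 0, -0.05, 0, 0, 0],
  [0, 0, 0.8, 0, 0, 0],
  [0, 0, 1, 0, 0, 0],
  [-0.05, 0.5, 0.8, 0, 0, 0],
  [-0.1, 1, 0, 0, 0, 0.2],
], claw=0.6)

```text
t: 6.55
eef_pos: [0.5499, -0.2488, 0.1514]
ee_rot: [-3.137, -0.004, -1.017]
force: [0.6, 0.5, -1.0]
width: 0.045
```

drive_tool([
  [-0.1, 1, 0, 0, 0, 0.2],
  [-0.1, 1, 0, 0, 0, 0.2],
  [-0.2, 1, 0, 0, 0, 0.2],
  [-0.2, 1, 0, 0, 0, 0.3],
  [0, 0, 0, 0, 0, 0],
])

```text
t: 7.18
eef_pos: [0.524, -0.086, 0.1489]
ee_rot: [-3.14, -0.001, -0.918]
force: [0.6, -0.6, -0.6]
width: 0.0524
```

```bash
python3 - <<'E'
from h import *
np.set_printoptions(precision=4,suppress=True)
print(arm.get_state()["eef_pos"],np.degrees(arm.get_state()["ee_rot"]))
for c in("top","side"):
    im,d=arm.grab_frame(c); save(im,c+"1"); w=cloud(d,c); np.save(c+"1.npy",w)
    for n in["stud_seat","flap_hinge","flap_edge","hole_1","nut_a"]:
        for r in arm.landmark_of(n,c)[:5]:
            if r["score"]>.4: print(c,n,round(r["score"],2),world(r["point"],c))
    p=blob(w,(.600,-.2916),.12,.045,.0525); print("plate",len(p),cv2.minAreaRect((p[:,:2]*1000).astype(np.float32)),np.median(p[:,2]))
im=cv2.imread("pics/top1.png"); a=cv2.resize(im[110:250,280:420],(560,560),interpolation=cv2.INTER_CUBIC)
im=cv2.imread("pics/side1.png"); b=cv2.resize(im[150:270,200:340],(653,560),interpolation=cv2.INTER_CUBIC)
cv2.imwrite("pics/c2.png",cv2.resize(np.hstack([a,b]),(800,370)))
E
```

```text
[ 0.524  -0.086   0.1489] [-179.9308   -0.0292  -52.6175]
top stud_seat 0.56 [ 0.5798 -0.2601  0.0506]
top flap_hinge 0.84 [ 0.6334 -0.3487  0.0465]
top flap_edge 0.84 [ 0.5698 -0.2399  0.0504]
top hole_1 0.91 [ 0.6352 -0.3117  0.048 ]
top hole_1 0.61 [ 0.5648 -0.3495  0.0531]
top hole_1 0.61 [ 0.6691 -0.2891  0.0501]
top hole_1 0.59 [ 0.5974 -0.3289  0.0486]
top nut_a 0.66 [ 0.458  -0.1205  0.001 ]
top nut_a 0.6 [ 0.4233 -0.2094 -0.0017]
top nut_a 0.59 [ 0.3949 -0.293   0.0004]
plate 5631 ((602.8621826171875, -294.2586669921875), (160.96426391601562, 133.68856811523438), 30.662412643432617) 0.04930621709165195
side stud_seat 0.71 [ 0.5822 -0.2562  0.0519]
side hole_1 0.92 [ 0.667  -0.2926  0.052 ]
side hole_1 0.9 [ 0.6014 -0.3285  0.0513]
side hole_1 0.9 [ 0.6339 -0.3145  0.049 ]
side nut_a 0.95 [ 0.4203 -0.2108 -0.0012]
side nut_a 0.87 [ 0.3955 -0.2857 -0.0009]
side nut_a 0.8 [ 0.4542 -0.1231 -0.0014]
plate 925 ((589.4139404296875, -273.32373046875), (160.00509643554688, 85.52281951904297), 30.14542579650879) 0.04841199094698423
```

View pics/c2.png

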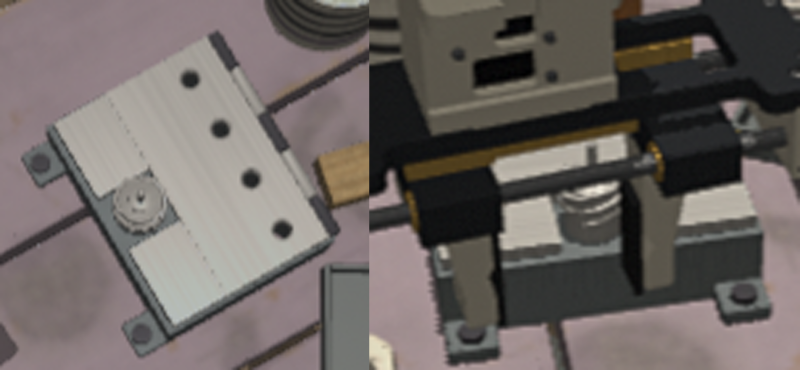

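```bash
cat >> h.py <<'E'
def onplane(u,v,z,cam):
    c=arm.get_calibration(cam);K=np.array(c["mtx"]); d=Rc(c)@np.array([(u-K[0,2])/K[0,0],-(v-K[1,2])/K[1,1],-1]); o=np.array(c["origin"]); return o+d*(z-o[2])/d[2]
E
python3 - <<'E'
from h import *
np.set_printoptions(precision=4,suppress=True)
im=cv2.imread("pics/top1.png",0).astype(float)
for h in [(.5652,-.349),(.5985,-.330),(.6347,-.312),(.669,-.2905)]:
    u,v=pix((*h,.0485),"top"); u0,v0=int(round(u)),int(round(v)); s=im[v0-7:v0+8,u0-7:u0+8]; wt=np.clip(120-s,0,None)
    yy,xx=np.mgrid[-7:8,-7:8]; wt[np.hypot(xx,yy)>6.5]=0
    du,dv=(wt*xx).sum()/wt.sum(),(wt*yy).sum()/wt.sum(); print(h,s.min(),s.max(),(wt>0).sum(),onplane(u0+du,v0+dv,.0475,"top"))
w=np.load("top1.npy"); 
for c in("top","side"):
  w=np.load(c+"0.npy")
  p=blob(w,(.581,-.2565),.03,.056,.072); print(c,cv2.minEnclosingCircle((p[:,:2]*1000).astype(np.float32)))
  p=blob(w,(.4685,-.4425),.14,.016,.024); print("tray",len(p),cv2.minAreaRect((p[:,:2]*1000).astype(np.float32)))
E
```

```text
(0.5652, -0.349) 36.0 182.0 43 [ 0.5668 -0.3531  0.0475]
(0.5985, -0.33) 36.0 177.0 42 [ 0.6011 -0.3323  0.0475]
(0.6347, -0.312) 37.0 169.0 41 [ 0.6354 -0.312   0.0475]
(0.669, -0.2905) 37.0 165.0 44 [ 0.6699 -0.2917  0.0475]
top ((580.3717651367188, -257.084716796875), 18.16653060913086)
tray 940 ((468.2867736816406, -443.9551086425781), (273.63690185546875, 187.8480224609375), 35.25139617919922)
side ((580.0551147460938, -255.01284790039062), 19.24560546875)
tray 887 ((457.37713623046875, -469.1842041015625), (182.39739990234375, 182.7324981689453), 88.88261413574219)
```

drive_tool([
  [0, 0.8, 0, 0, 0, 0],
  [0, 0.02, -1, 0, 0, 0],
  [0, 0, -1, 0, 0, 0],
  [0, 0, -0.5, 0, 0, 0],
  [0, 0, -0.1, 0, 0, 0],
])

```text
t: 8.4
eef_pos: [0.523, -0.0554, 0.0433]
ee_rot: [3.139, 0.001, -0.922]
force: [0.8, 0.3, 0.1]
width: 0.0527
```

drive_tool([
  [0, 0, 0, 0, 0, 0],
  [0, 0, 0, 0, 0, 0],
  [0, 0, 0, 0, 0, 0],
  [0, 0, 0, 0, 0, 0],
], claw=0, newtons=30)

```text
t: 8.9
eef_pos: [0.5242, -0.0551, 0.0451]
ee_rot: [-3.141, -0.0, -0.922]
force: [-0.0, 0.4, 1.5]
width: 0.0185
```

drive_tool([
  [0, 0, 0.3, 0, 0, 0],
  [0, 0, 0.7, 0, 0, 0],
  [0, 0, 0.8, 0, 0, 0],
  [0, 0, 0, 0, 0, 0],
])

```text
t: 9.4
eef_pos: [0.5259, -0.0548, 0.1199]
ee_rot: [-3.137, -0.003, -0.921]
force: [0.4, 0.4, -1.1]
width: 0.0182
```

```bash
python3 - <<'E'
from h import *
np.set_printoptions(precision=4,suppress=True)
s=arm.get_state();print(s["eef_pos"],s["width"])
im,d=arm.grab_frame("side"); save(im,"side2")
cv2.imwrite("pics/c3.png",cv2.resize(cv2.imread("pics/side2.png")[200:420,160:380],(600,600)))
E
```

```text
[ 0.5259 -0.0548  0.1199] 0.018161624082605
```

View pics/c3.png

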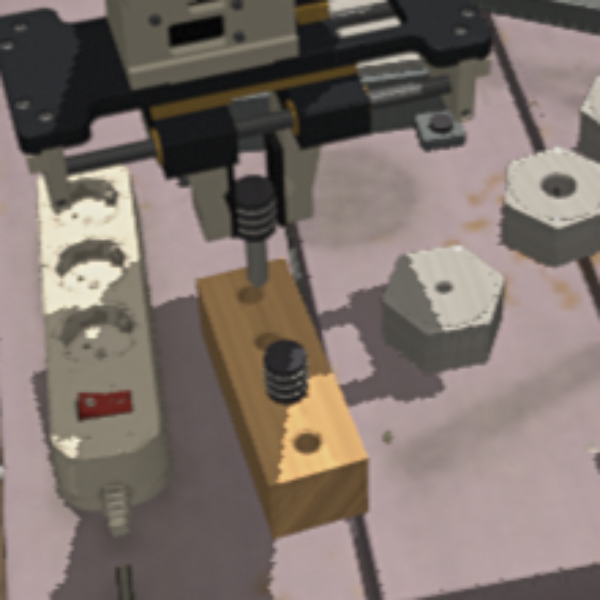

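```bash
python3 - <<'E'
from h import *
np.set_printoptions(precision=4,suppress=True)
im,d=arm.grab_frame("side"); w=cloud(d,"side"); s=arm.get_state();print(s["eef_pos"])
for (a,b,cn) in [((.1,.138),.013,"head"),((.07,.099),.008,"shank")]:
    m=(np.hypot(w[...,0]-.523,w[...,1]+.051)<.022)&(w[...,2]>a)&(w[...,2]<b)
    v,u=np.nonzero(m); ok=(u>225)&(u<275); p=w[v[ok],u[ok]]
    for z in np.arange(a,b,.005):
        q=p[(p[:,2]>=z)&(p[:,2]<z+.005)]; 
        if len(q)>3: print(cn,round(z,3),len(q),q.mean(0),q.min(0)[:2],q.max(0)[:2])
o=arm.get_calibration("side")["origin"];print(o)
for n in arm.landmark_of("pin_a","side")[:5]: print(n["score"],world(n["point"],"side"))
E
```

```text
[ 0.5239 -0.055   0.1172]Traceback (most recent call last):
  File "<stdin>", line 5, in <module>
ValueError: operands could not be broadcast together with shapes (480,640) (2,)
```

```bash
python3 - <<'E'
from h import *
np.set_printoptions(precision=4,suppress=True)
im,d=arm.grab_frame("side"); w=cloud(d,"side"); s=arm.get_state();print(s["eef_pos"])
for (a,b,cn) in [(.1,.138,"head"),(.07,.099,"shank")]:
    m=(np.hypot(w[...,0]-.523,w[...,1]+.051)<.022)&(w[...,2]>a)&(w[...,2]<b)
    v,u=np.nonzero(m); ok=(u>235)&(u<267)&(im[v,u].max(-1)<130); p=w[v[ok],u[ok]]
    for z in np.arange(a,b,.005):
        q=p[(p[:,2]>=z)&(p[:,2]<z+.005)]; 
        if len(q)>3: print(cn,round(z,3),len(q),q.mean(0),q.min(0)[:2],q.max(0)[:2])
for n in arm.landmark_of("pin_a","side")[:5]: print(n["score"],world(n["point"],"side"))
E
```

```text
[ 0.5235 -0.0551  0.1165]
head 0.1 19 [ 0.5225 -0.0496  0.1024] [ 0.5194 -0.0531] [ 0.5271 -0.0472]
head 0.105 9 [ 0.5223 -0.049   0.1065] [ 0.5191 -0.0512] [ 0.5257 -0.0473]
head 0.11 20 [ 0.5201 -0.0467  0.1138] [ 0.5144 -0.0544] [ 0.528  -0.0419]
head 0.115 47 [ 0.5195 -0.0462  0.1178] [ 0.5088 -0.0542] [ 0.5281 -0.0388]
head 0.12 69 [ 0.5213 -0.0443  0.1223] [ 0.5087 -0.0568] [ 0.5346 -0.0323]
head 0.125 88 [ 0.5218 -0.0437  0.1272] [ 0.5085 -0.0551] [ 0.5353 -0.0322]
head 0.13 103 [ 0.5218 -0.0461  0.1327] [ 0.5083 -0.0651] [ 0.5352 -0.0327]
head 0.135 167 [ 0.5232 -0.0507  0.1363] [ 0.5077 -0.0657] [ 0.5344 -0.0326]
shank 0.075 4 [ 0.5233 -0.0495  0.0781] [ 0.5214 -0.0499] [ 0.5254 -0.0492]
shank 0.08 20 [ 0.523  -0.0493  0.0826] [ 0.5192 -0.053 ] [ 0.5284 -0.0474]
shank 0.085 25 [ 0.5223 -0.0496  0.0877] [ 0.5194 -0.0536] [ 0.5274 -0.0465]
shank 0.09 24 [ 0.5231 -0.05    0.0925] [ 0.5194 -0.0561] [ 0.5278 -0.0465]
shank 0.095 11 [ 0.5217 -0.0492  0.0969] [ 0.5188 -0.0519] [ 0.5249 -0.0475]
0.87 [ 0.5208 -0.0505  0.0765]
0.84 [ 0.3491 -0.0657  0.001 ]
0.8 [ 0.5067 -0.0255  0.0041]
```

drive_tool([
  [0, -0.5, 0.7, 0, 0, 0],
  [0.1, -1, 0.1, 0, 0, -0.2],
  [0.1, -1, 0, 0, 0, -0.2],
  [0.1, -1, 0, 0, 0, -0.2],
  [0.1, -1, 0, 0, 0, -0.2],
])

```text
t: 10.22
eef_pos: [0.5394, -0.2363, 0.1475]
ee_rot: [3.14, 0.001, -1.006]
force: [0.5, 0.5, 0.0]
width: 0.0182
```

drive_tool([
  [0.2, -1, 0, 0, 0, -0.2],
  [0.2, -1, 0, 0, 0, -0.1],
  [0.2, -0.7, 0, 0, 0, 0],
  [0, -0.2, 0, 0, 0, 0],
  [0, 0, 0, 0, 0, 0],
])

```text
t: 10.85
eef_pos: [0.5632, -0.3511, 0.1474]
ee_rot: [3.14, 0.002, -1.038]
force: [-0.6, 0.2, -0.5]
width: 0.0182
```

drive_tool([
  [0, 0, 0, 0, 0, 0],
  [0, 0, -0.4, 0, 0, 0],
  [0, 0, 0, 0, 0, 0],
  [0, 0, 0, 0, 0, 0],
])

```text
t: 11.35
eef_pos: [0.5639, -0.3508, 0.1324]
ee_rot: [3.141, 0.0, -1.036]
force: [-0.3, 0.8, -0.5]
width: 0.0177
```

drive_tool([
  [0.03, -0.06, -0.5, 0, 0, 0],
  [0, 0, -0.4, 0, 0, 0],
  [0, 0, 0, 0, 0, 0],
  [0, 0, 0, 0, 0, 0],
])

```text
t: 11.85
eef_pos: [0.5654, -0.3537, 0.097]
ee_rot: [-3.142, -0.0, -1.037]
force: [-0.1, 0.3, -0.7]
width: 0.0181
```

```bash
python3 - <<'E'
from h import *
np.set_printoptions(precision=4,suppress=True)
im,d=arm.grab_frame("side"); w=cloud(d,"side"); s=arm.get_state();print(s["eef_pos"]); save(im,"side3")
e=s["eef_pos"]; u,v=pix((.5662,-.3522,.06),"side"); u,v=int(u),int(v); print(u,v, pix((.5656,-.3513,.0485),"side"))
cv2.imwrite("pics/c4.png",cv2.resize(im[v-50:v+40,u-60:u+60,::-1],(800,600)))
m=(np.hypot(w[...,0]-.566,w[...,1]+.352)<.02)&(w[...,2]>.058)&(w[...,2]<.088)
vv,uu=np.nonzero(m); p=w[m]
for z in np.arange(.058,.088,.005):
    q=p[(p[:,2]>=z)&(p[:,2]<z+.005)]
    if len(q): print(round(z,3),len(q),q.mean(0),q.min(0),q.max(0))
E
```

```text
[ 0.5656 -0.3537  0.0973]
300 179 (np.float64(300.51777806196793), np.float64(185.6983432126086))
0.058 12 [ 0.5646 -0.3485  0.0608] [ 0.5619 -0.3534  0.0586] [ 0.5689 -0.3458  0.0627]
0.063 13 [ 0.5647 -0.3479  0.0653] [ 0.5615 -0.3534  0.0631] [ 0.569  -0.3432  0.0672]
0.068 18 [ 0.5644 -0.3482  0.0705] [ 0.5609 -0.3521  0.0685] [ 0.569  -0.3445  0.0726]
0.073 15 [ 0.5648 -0.3484  0.0759] [ 0.5612 -0.3518  0.0736] [ 0.5688 -0.3451  0.0776]
0.078 17 [ 0.5642 -0.3486  0.0807] [ 0.5605 -0.3523  0.078 ] [ 0.5689 -0.3445  0.0829]
0.083 12 [ 0.5648 -0.3482  0.0863] [ 0.5615 -0.3523  0.0842] [ 0.5685 -0.3458  0.0878]
```

View pics/c4.png

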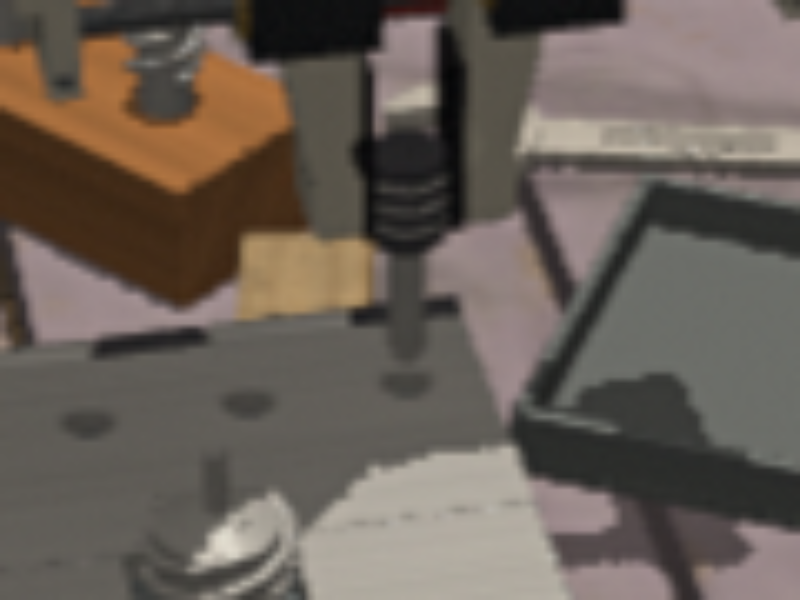

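drive_tool([
  [0, 0, -0.2, 0, 0, 0],
  [0, 0, -0.15, 0, 0, 0],
  [0, 0, -0.1, 0, 0, 0],
  [0, 0, 0, 0, 0, 0],
])

```text
t: 12.4
eef_pos: [0.5649, -0.3535, 0.078]
ee_rot: [3.141, 0.001, -1.037]
force: [0.0, 0.4, -0.7]
width: 0.0182
```

drive_tool([
  [0, 0, -0.2, 0, 0, 0],
  [0, 0, -0.1, 0, 0, 0],
  [0, 0, 0, 0, 0, 0],
])

```text
t: 12.78
eef_pos: [0.5648, -0.3535, 0.066]
ee_rot: [3.141, 0.001, -1.037]
force: [-0.6, -0.5, -1.3]
width: 0.0181
```

drive_tool([
  [0, 0, -0.2, 0, 0, 0],
  [0, 0, -0.1, 0, 0, 0],
  [0, 0, -0.02, 0, 0, 0],
  [0, 0, 0, 0, 0, 0],
])

```text
t: 13.28
eef_pos: [0.5651, -0.3535, 0.0537]
ee_rot: [-3.142, -0.0, -1.037]
force: [0.5, -0.1, -1.7]
width: 0.0186
```

drive_tool([
  [0, 0, 0, 0, 0, 0],
  [0, 0, 0, 0, 0, 0],
  [0, 0, 0, 0, 0, 0],
], claw=0.55)

```text
t: 13.65
eef_pos: [0.5652, -0.3536, 0.0539]
ee_rot: [-3.142, -0.0, -1.037]
force: [-0.4, 0.6, -0.2]
width: 0.0426
```

drive_tool([
  [0, 0, 0.4, 0, 0, 0],
  [0, 0, 0.8, 0, 0, 0],
  [0, 0, 0.8, 0, 0, 0],
  [-0.2, 0.9, 0.4, 0, 0, 0.2],
  [-0.2, 1, 0, 0, 0, 0.2],
])

```text
t: 14.28
eef_pos: [0.55, -0.2775, 0.1527]
ee_rot: [-3.139, -0.003, -0.995]
force: [0.7, 0.3, -0.6]
width: 0.0482
```

drive_tool([
  [-0.2, 1, 0, 0, 0, 0.2],
  [-0.2, 1, 0, 0, 0, 0.2],
  [-0.2, 1, 0, 0, 0, 0.2],
  [-0.2, 1, 0, 0, 0, 0.1],
  [-0.2, 1, 0, 0, 0, 0],
])

```text
t: 14.9
eef_pos: [0.5092, -0.0763, 0.1512]
ee_rot: [-3.14, -0.001, -0.921]
force: [-0.1, -0.2, 0.1]
width: 0.0481
```

drive_tool([
  [-0.1, 1, 0, 0, 0, 0],
  [0, 0.2, 0, 0, 0, 0],
  [0, 0, 0, 0, 0, 0],
])

```text
t: 15.28
eef_pos: [0.5055, -0.0292, 0.1507]
ee_rot: [-3.14, -0.001, -0.92]
force: [-0.2, -0.2, 0.5]
width: 0.0485
```

drive_tool([
  [0, 0.02, -1, 0, 0, 0],
  [0, 0, -1, 0, 0, 0],
  [0, 0, -0.5, 0, 0, 0],
  [0, 0, -0.13, 0, 0, 0],
  [0, 0, 0, 0, 0, 0],
])

```text
t: 15.9
eef_pos: [0.5055, -0.0293, 0.0449]
ee_rot: [3.142, -0.0, -0.922]
force: [0.9, 0.1, 0.3]
width: 0.0485
```

drive_tool([
  [0, 0, 0, 0, 0, 0],
  [0, 0, 0, 0, 0, 0],
  [0, 0, 0, 0, 0, 0],
  [0, 0, 0, 0, 0, 0],
], claw=0)

```text
t: 16.4
eef_pos: [0.505, -0.0289, 0.0449]
ee_rot: [3.141, -0.0, -0.921]
force: [-2.3, -0.9, 4.2]
width: 0.0181
```

drive_tool([
  [0, 0, 0.3, 0, 0, 0],
  [0, 0, 0.7, 0, 0, 0],
  [0, 0, 0.9, 0, 0, 0],
  [0, 0, 0.6, 0, 0, 0],
  [0, 0, 0, 0, 0, 0],
])

```text
t: 17.02
eef_pos: [0.5066, -0.0283, 0.1472]
ee_rot: [-3.137, -0.002, -0.921]
force: [-0.4, 0.6, -1.2]
width: 0.018
```

```bash
cat >> h.py <<'E'
def shank(cx,cy,r=.02):
    im,d=arm.grab_frame("side"); w=cloud(d,"side"); e=arm.get_state()["eef_pos"]
    p=w[(np.hypot(w[...,0]-cx,w[...,1]-cy)<r)&(w[...,2]>e[2]-.036)&(w[...,2]<e[2]-.010)]
    f=np.array(arm.get_calibration("side")["origin"])[:2]-[cx,cy]; f/=np.hypot(*f)
    c=p.mean(0); print("tcp",e,"n",len(p),"lo",p[:,2].min(),"centre(avg frame)",c[:2]-f*.0039+[.0006,-.0009],"spread",np.ptp(p,0))
E
python3 - <<'E'
from h import *
np.set_printoptions(precision=4,suppress=True)
e=arm.get_state()["eef_pos"]; shank(e[0],e[1],.015)
c="top"; im,d=arm.grab_frame(c); w=cloud(d,c)
p=blob(w,(.5662,-.3522),.02,.066,.08); print("placed pin",len(p),p.mean(0))
E
```

```text
tcp [ 0.5056 -0.0285  0.1457] n 126 lo 0.11085829459271268 centre(avg frame) [ 0.5079 -0.0278] spread [0.0099 0.0085 0.0247]
placed pin 114 [ 0.566  -0.3517  0.0727]
```

```bash
python3 - <<'E'
from h import *
np.set_printoptions(precision=4,suppress=True)
w=np.load("top1.npy"); d=w-[.6675,-.2917,0]
for r0,r1 in((.05,.08),(.08,.1),(.1,.12),(.12,.15)):
    h=np.hypot(d[...,0],d[...,1]); p=w[(h>r0)&(h<r1)&(w[...,2]>.055)]; print(r0,len(p),p.max(0) if len(p) else "",p[p[:,2].argmax()] if len(p) else "")
E
```

```text
0.05 16 [ 0.5988 -0.2563  0.0753] [ 0.594  -0.2612  0.0753]
0.08 488 [ 0.7513 -0.2407  0.0947] [ 0.5802 -0.2573  0.0947]
0.1 265 [ 0.7699 -0.239   0.094 ] [ 0.7664 -0.3518  0.094 ]
0.12 326 [ 0.8056 -0.3409  0.0982] [ 0.7308 -0.4261  0.0982]
```

drive_tool([
  [0.5, -0.8, 0.1, 0, 0, -0.2],
  [0.5, -0.8, 0, 0, 0, -0.2],
  [0.5, -0.8, 0, 0, 0, -0.2],
  [0.5, -0.8, 0, 0, 0, -0.2],
  [0.5, -0.8, 0, 0, 0, -0.2],
])

```text
t: 17.75
eef_pos: [0.605, -0.1897, 0.1469]
ee_rot: [3.14, 0.002, -1.027]
force: [-0.0, 1.5, -0.3]
width: 0.0182
```

drive_tool([
  [0.5, -0.8, 0, 0, 0, -0.1],
  [0.5, -0.8, 0, 0, 0, 0],
  [0.4, -0.8, 0, 0, 0, 0],
  [0.15, -0.18, 0, 0, 0, 0],
  [0, 0, 0, 0, 0, 0],
])

```text
t: 18.38
eef_pos: [0.6665, -0.292, 0.1468]
ee_rot: [3.14, 0.002, -1.038]
force: [0.0, -0.2, -0.6]
width: 0.0181
```

drive_tool([
  [0, 0, -0.4, 0, 0, 0],
  [0, 0, 0, 0, 0, 0],
  [0, 0, 0, 0, 0, 0],
])

```text
t: 18.75
eef_pos: [0.667, -0.2913, 0.1326]
ee_rot: [3.141, 0.0, -1.036]
force: [-0.1, 0.3, 0.3]
width: 0.018
```

drive_tool([
  [0.01, -0.01, -0.5, 0, 0, 0],
  [0, 0, -0.4, 0, 0, 0],
  [0, 0, 0, 0, 0, 0],
  [0, 0, 0, 0, 0, 0],
])

```text
t: 19.25
eef_pos: [0.6676, -0.2925, 0.0965]
ee_rot: [3.141, -0.0, -1.037]
force: [-0.4, -0.2, 0.3]
width: 0.018
```

```bash
python3 - <<'E'
from h import *
np.set_printoptions(precision=4,suppress=True)
e=arm.get_state()["eef_pos"]; shank(e[0],e[1],.015)
E
```

```text
tcp [ 0.6679 -0.2925  0.097 ] n 86 lo 0.061313301934448616 centre(avg frame) [ 0.6693 -0.2918] spread [0.0112 0.0101 0.0253]
```

drive_tool([
  [0, 0.01, -0.2, 0, 0, 0],
  [0, 0, -0.15, 0, 0, 0],
  [0, 0, -0.1, 0, 0, 0],
  [0, 0, 0, 0, 0, 0],
])

```text
t: 19.8
eef_pos: [0.6676, -0.2919, 0.0781]
ee_rot: [3.141, 0.0, -1.037]
force: [-0.0, -0.3, -1.5]
width: 0.0181
```

drive_tool([
  [0, 0, -0.2, 0, 0, 0],
  [0, 0, -0.1, 0, 0, 0],
  [0, 0, 0, 0, 0, 0],
])

```text
t: 20.18
eef_pos: [0.6676, -0.2919, 0.066]
ee_rot: [3.141, 0.0, -1.037]
force: [2.0, -0.1, -2.2]
width: 0.0185
```

drive_tool([
  [0, 0, -0.2, 0, 0, 0],
  [0, 0, -0.1, 0, 0, 0],
  [0, 0, -0.02, 0, 0, 0],
  [0, 0, 0, 0, 0, 0],
])

```text
t: 20.68
eef_pos: [0.6676, -0.2919, 0.0537]
ee_rot: [-3.142, -0.0, -1.037]
force: [1.5, 0.2, -1.3]
width: 0.0181
```

drive_tool([
  [0, 0, 0, 0, 0, 0],
  [0, 0, 0, 0, 0, 0],
  [0, 0, 0, 0, 0, 0],
], claw=0.55)

```text
t: 21.05
eef_pos: [0.6673, -0.2919, 0.0537]
ee_rot: [3.141, 0.0, -1.037]
force: [0.8, -0.1, -0.4]
width: 0.0427
```

drive_tool([
  [0, 0, 0.4, 0, 0, 0],
  [0, 0, 0.8, 0, 0, 0],
  [0, 0, 0.8, 0, 0, 0],
  [-0.3, 0.2, 0.4, 0, 0, 0.9],
  [-0.3, 0.2, 0, 0, 0, 1],
])

```text
t: 21.68
eef_pos: [0.6444, -0.2762, 0.1532]
ee_rot: [-3.139, -0.004, -0.835]
force: [-0.3, 0.1, -0.5]
width: 0.0481
```

drive_tool([
  [-0.35, 0.3, 0, 0, 0, 1],
  [-0.35, 0.3, 0, 0, 0, 1],
  [-0.35, 0.3, 0, 0, 0, 1],
  [-0.35, 0.3, 0, 0, 0, 1],
  [-0.35, 0.3, 0, 0, 0, 1],
], claw=1)

```text
t: 22.3
eef_pos: [0.5734, -0.2157, 0.1512]
ee_rot: [-3.141, -0.001, -0.311]
force: [-0.1, 0.1, -0.3]
width: 0.087
```

drive_tool([
  [-0.35, 0.3, 0, 0, 0, 1],
  [-0.35, 0.3, 0, 0, 0, 1],
  [-0.35, 0.3, 0, 0, 0, 1],
  [-0.35, 0.3, 0, 0, 0, 1],
  [-0.35, 0.3, 0, 0, 0, 1],
])

```text
t: 22.92
eef_pos: [0.5034, -0.1556, 0.1511]
ee_rot: [3.141, -0.002, 0.213]
force: [-0.8, 0.5, 0.3]
width: 0.0876
```

drive_tool([
  [-0.35, 0.3, 0, 0, 0, 1],
  [-0.35, 0.3, 0, 0, 0, 1],
  [-0.35, 0.3, 0, 0, 0, 1],
  [0, 0, 0, 0, 0, 0],
])

```text
t: 23.42
eef_pos: [0.4614, -0.1195, 0.1511]
ee_rot: [3.141, -0.002, 0.525]
force: [0.4, 0.4, 0.1]
width: 0.0879
```

```bash
python3 - <<'E'
from h import *
np.set_printoptions(precision=4,suppress=True)
for c in("top","side"):
    im,d=arm.grab_frame(c); save(im,c+"4"); w=cloud(d,c)
    for n in [(.4571,-.1203),(.4207,-.2104),(.3953,-.2898)]: print(c,nutfit(w,n))
    for h in [(.566,-.352),(.669,-.291)]:
        p=blob(w,h,.02,.066,.08); print("pin",len(p),p.mean(0) if len(p) else 0)
s=arm.get_state();print(s["eef_pos"],np.degrees(s["ee_rot"]),s["q"])
E
```

```text
top (array([ 0.4558, -0.124 ]), np.float64(1.5000000000000002), np.float64(0.05259409413143464), np.float64(0.031794612092350016), 561)
top (array([ 0.4212, -0.2113]), np.float64(14.0), np.float64(0.05604858132684085), np.float64(0.03182077922509774), 799)
top (array([ 0.3957, -0.2906]), np.float64(57.00000000000001), np.float64(0.05609882457066412), np.float64(0.03188983682543123), 853)
pin 117 [ 0.5659 -0.3515  0.0725]
pin 114 [ 0.6683 -0.2907  0.0726]
side (array([ 0.4564, -0.12  ]), np.float64(2.0), np.float64(0.058762512716536645), np.float64(0.031089184223961508), 1184)
side (array([ 0.4201, -0.2099]), np.float64(15.5), np.float64(0.05854823180698895), np.float64(0.03102843239880526), 925)
side (array([ 0.395 , -0.2887]), np.float64(58.00000000000001), np.float64(0.058691538309556236), np.float64(0.03098147748278468), 839)
pin 24 [ 0.5694 -0.3442  0.071 ]
pin 111 [ 0.6673 -0.2873  0.0711]
[ 0.4623 -0.12    0.1508] [179.9433  -0.0951  29.9238] [ 0.1596  0.0979 -0.5203  0.0004 -0.9506  1.9332]
```

drive_tool([
  [-0.13, 0, -0.8, 0, 0, 0.27],
  [0, 0, -1, 0, 0, 0],
  [0, 0, -1, 0, 0, 0],
  [0, 0, -0.6, 0, 0, 0],
  [0, 0, -0.18, 0, 0, 0],
])

```text
t: 24.15
eef_pos: [0.456, -0.1204, 0.0053]
ee_rot: [-3.141, 0.002, 0.55]
force: [-0.5, -0.0, -0.2]
width: 0.0878
```

drive_tool([
  [0, 0, 0, 0, 0, 0],
  [0, 0, 0, 0, 0, 0],
  [0, 0, 0, 0, 0, 0],
  [0, 0, 0, 0, 0, 0],
], claw=0, newtons=40)

```text
t: 24.65
eef_pos: [0.457, -0.1199, 0.0073]
ee_rot: [3.141, -0.001, 0.552]
force: [-0.4, 0.0, 4.8]
width: 0.0558
```

drive_tool([
  [0, 0, 0.4, 0, 0, 0],
  [0, 0, 0.8, 0, 0, 0],
  [0, 0, 0.9, 0, 0, 0],
  [0.2, -0.3, 0.8, 0, 0, 0],
  [0.5, -0.6, 0.3, 0, 0, 0],
])

```text
t: 25.28
eef_pos: [0.4851, -0.1558, 0.1372]
ee_rot: [3.14, -0.004, 0.553]
force: [-0.3, 1.4, -1.9]
width: 0.0555
```

drive_tool([
  [0.7, -0.7, 0, 0, 0, 0],
  [0.7, -0.7, 0, 0, 0, 0],
  [0.6, -0.7, 0, 0, 0, 0],
  [0.38, -0.4, 0, 0, 0, 0],
  [0, 0, 0, 0, 0, 0],
])

```text
t: 25.9
eef_pos: [0.5797, -0.2569, 0.1337]
ee_rot: [-3.141, 0.001, 0.55]
force: [-0.3, 0.2, -1.9]
width: 0.0557
```

drive_tool([
  [0, 0, -0.3, 0, 0, 0],
  [0, 0, 0, 0, 0, 0],
  [0, 0, 0, 0, 0, 0],
])

```text
t: 26.28
eef_pos: [0.5792, -0.2555, 0.1226]
ee_rot: [-3.141, 0.0, 0.552]
force: [0.4, 0.0, -1.5]
width: 0.0557
```

drive_tool([
  [0.02, 0, -0.4, 0, 0, 0],
  [0, 0, -0.4, 0, 0, 0],
  [0, 0, -0.25, 0, 0, 0],
  [0, 0, 0, 0, 0, 0],
])

```text
t: 26.78
eef_pos: [0.5795, -0.2558, 0.079]
ee_rot: [-3.14, 0.002, 0.552]
force: [0.9, 0.9, -2.1]
width: 0.0556
```

drive_tool([
  [0, 0, -0.1, 0, 0, 0],
  [0, 0, -0.1, 0, 0, 0],
  [0, 0, 0, 0, 0, 0],
])

```text
t: 27.15
eef_pos: [0.5802, -0.2559, 0.0724]
ee_rot: [-3.141, 0.0, 0.552]
force: [0.2, -0.2, -1.1]
width: 0.0555
```

drive_tool([
  [0, 0, -0.05, 0, 0, 0],
  [0, 0, -0.05, 0, 0, 0],
  [0, 0, 0, 0, 0, 0],
])

```text
t: 27.52
eef_pos: [0.5802, -0.2559, 0.0684]
ee_rot: [-3.141, 0.0, 0.552]
force: [0.2, 0.8, -1.4]
width: 0.056
```

drive_tool([
  [0, 0, -0.05, 0, 0, 0],
  [0, 0, -0.05, 0, 0, 0],
  [0, 0, 0, 0, 0, 0],
])

```text
t: 27.9
eef_pos: [0.5807, -0.256, 0.0651]
ee_rot: [3.141, -0.0, 0.552]
force: [-0.4, 0.8, 3.6]
width: 0.0557
```

drive_tool([
  [0, 0, -0.01, 0, 0, -1],
  [0, 0, -0.01, 0, 0, -1],
  [0, 0, -0.01, 0, 0, -1],
  [0, 0, -0.01, 0, 0, -1],
  [0, 0, -0.01, 0, 0, -1],
])

```text
t: 28.52
eef_pos: [0.5814, -0.2566, 0.0633]
ee_rot: [3.14, -0.002, 0.025]
force: [1.0, -4.5, 2.1]
width: 0.0558
```

drive_tool([
  [0, 0, -0.01, 0, 0, -1],
  [0, 0, -0.01, 0, 0, -1],
  [0, 0, -0.01, 0, 0, -1],
  [0, 0, -0.01, 0, 0, -1],
  [0, 0, -0.01, 0, 0, -1],
])

```text
t: 29.15
eef_pos: [0.5813, -0.2573, 0.0615]
ee_rot: [3.141, -0.003, -0.498]
force: [0.1, -7.2, 2.6]
width: 0.0561
```

```bash
python3 - <<'E'
from h import *
s=arm.get_state();print(s["eef_pos"],s["force"],s["moment"],np.degrees(s["ee_rot"]),s["width"])
E
```

```text
[ 0.58129954 -0.25734836  0.06149603] [ 0.09436373 -7.20127881  2.62392655] [-2.42413518 -0.07194895  0.05169791] [ 1.79955595e+02 -1.52533416e-01 -2.85554998e+01] 0.05613170329016561
```

drive_tool([
  [0, -0.02, -0.01, 0, 0, -1],
  [0, -0.01, -0.01, 0, 0, -1],
  [0, 0, -0.01, 0, 0, -1],
  [0, 0, -0.01, 0, 0, -1],
  [0, 0, -0.01, 0, 0, -1],
])

```text
t: 29.78
eef_pos: [0.5809, -0.2582, 0.0595]
ee_rot: [-3.141, -0.002, -1.022]
force: [-0.4, -4.0, 3.1]
width: 0.0559
```

drive_tool([
  [0, 0, -0.01, 0, 0, -1],
  [0, 0, -0.01, 0, 0, -1],
  [0, 0, -0.01, 0, 0, -1],
  [0, 0, -0.01, 0, 0, -1],
  [0, 0, 0, 0, 0, 0],
])

```text
t: 30.4
eef_pos: [0.5802, -0.2585, 0.0577]
ee_rot: [3.141, -0.002, -1.439]
force: [-2.0, -5.4, 3.8]
width: 0.0558
```

```bash
python3 - <<'E'
from h import *
s=arm.get_state();print(s["eef_pos"],s["force"],s["moment"],np.degrees(s["ee_rot"]),s["width"])
E
```

```text
[ 0.58017369 -0.25850189  0.05773404] [-1.96462176 -5.43299702  3.79305283] [-1.9469324   0.82292619 -0.04353975] [ 1.79991634e+02 -8.86453764e-02 -8.24714097e+01] 0.055753321375409975
```

drive_tool([
  [0, -0.01, -0.01, 0, 0, -1],
  [0, 0, -0.01, 0, 0, -1],
  [0, 0, -0.01, 0, 0, -1],
  [0, 0, -0.01, 0, 0, -1],
  [0, 0, 0, 0, 0, 0],
])

```text
t: 31.02
eef_pos: [0.5797, -0.2588, 0.056]
ee_rot: [3.141, -0.001, -1.858]
force: [-3.8, -5.0, 4.5]
width: 0.0561
```

```bash
python3 - <<'E'
from h import *
s=arm.get_state();print(s["eef_pos"],s["force"],s["moment"],np.degrees(s["ee_rot"]),s["width"],s["joint_efforts"])
E
```

```text
[ 0.57969284 -0.25877822  0.05597833] [-3.83940672 -4.97745496  4.45443166] [-1.79260382  1.19369201 -0.00830456] [ 1.79976377e+02 -8.32363225e-02 -1.06480564e+02] 0.05610761820670832 [  3.77971485 -56.87845588  23.92863393   3.92100155   1.05416503
  -0.66567158]
```

drive_tool([
  [0, 0, -0.01, 0, 0, -1],
  [0, 0, 0, 0, 0, 0],
])

```text
t: 31.28
eef_pos: [0.5798, -0.2589, 0.0559]
ee_rot: [-3.141, -0.002, -1.963]
force: [-4.3, -6.0, 7.5]
width: 0.0556
```

```bash
python3 - <<'E'
from h import *
s=arm.get_state();print(s["eef_pos"],s["force"],s["moment"],np.degrees(s["ee_rot"]),s["width"],s["joint_efforts"][5])
E
```

```text
[ 0.5798358  -0.25892112  0.05594827] [-4.30213295 -5.97785624  7.53889234] [-1.79707592  1.47086775 -0.05167521] [-1.79991669e+02 -9.29373101e-02 -1.12470533e+02] 0.05559173684972754 -0.5808348208665848
```

drive_tool([
  [0, 0, -0.01, 0, 0, -1],
  [0, 0, 0, 0, 0, 0],
])

```text
t: 31.52
eef_pos: [0.5798, -0.2591, 0.0559]
ee_rot: [-3.141, -0.002, -2.068]
force: [-4.9, -5.8, 9.1]
width: 0.0559
```

```bash
python3 - <<'E'
from h import *
s=arm.get_state();print(s["eef_pos"],s["force"],s["moment"],np.degrees(s["ee_rot"]),s["width"],s["joint_efforts"][5])
E
```

```text
[ 0.57977762 -0.25914126  0.05591608] [-4.88946834 -5.79526371  9.10166935] [-1.87017235  1.81816099 -0.14360009] [-1.79973031e+02 -1.07667272e-01 -1.18465455e+02] 0.055949623234814554 -0.5415599048137665
```

drive_tool([
  [0, 0, 0, 0, 0, -1],
  [0, 0, 0, 0, 0, 0],
])

```text
t: 31.78
eef_pos: [0.5797, -0.2592, 0.0559]
ee_rot: [-3.141, -0.002, -2.172]
force: [-5.0, -5.3, 8.8]
width: 0.0558
```

```bash
python3 - <<'E'
from h import *
s=arm.get_state();print(s["eef_pos"],s["force"],s["moment"],np.degrees(s["ee_rot"]),s["width"],s["joint_efforts"][5])
E
```

```text
[ 0.57965483 -0.25918715  0.05593755] [-4.96201988 -5.28395598  8.76137735] [-2.00531722  1.89272162 -0.08477173] [-1.79968053e+02 -1.06641009e-01 -1.24472543e+02] 0.055776196463621995 -0.5145807936787605
```

drive_tool([
  [0, 0, 0, 0, 0, -0.5],
  [0, 0, 0, 0, 0, 0],
  [0, 0, 0, 0, 0, 0],
  [0, 0, 0, 0, 0, 0],
], claw=1)

```text
t: 32.28
eef_pos: [0.5804, -0.2574, 0.0545]
ee_rot: [3.142, -0.0, -2.222]
force: [0.2, 0.3, 0.2]
width: 0.0862
```

drive_tool([
  [0, 0, 0.5, 0, 0, 0],
  [0, 0, 1, 0, 0, 0],
  [0, 0.4, 1, 0, 0, 1],
  [-0.5, 0.7, 0, 0, 0, 1],
  [-0.7, 0.7, 0, 0, 0, 1],
])

```text
t: 32.9
eef_pos: [0.5323, -0.1848, 0.1548]
ee_rot: [-3.141, 0.0, -1.906]
force: [0.2, 0.3, 0.1]
width: 0.0874
```

drive_tool([
  [-0.7, 0.4, 0, 0, 0, 1],
  [-0.7, 0.4, 0, 0, 0, 1],
  [-0.7, 0, 0, 0, 0, 1],
  [-0.5, 0, 0, 0, 0, 1],
  [0, 0, 0, 0, 0, 1],
])

```text
t: 33.52
eef_pos: [0.427, -0.1534, 0.1549]
ee_rot: [-3.141, 0.0, -1.381]
force: [0.5, -0.5, -0.3]
width: 0.0875
```

```bash
python3 - <<'E'
from h import *
np.set_printoptions(precision=4,suppress=True)
s=arm.get_state();print(s["eef_pos"],np.degrees(s["ee_rot"]))
for c in("top","side"):
    im,d=arm.grab_frame(c); save(im,c+"5"); w=cloud(d,c); np.save(c+"5.npy",w)
    p=blob(w,(.580,-.2560),.03,.07,.09)
    if len(p)>5:
        q=p[:,:2]-p[:,:2].mean(0); A=np.c_[q,np.ones(len(p))]; print(c,"fitted nut",nutfit(w,(.58,-.256),.07,.09),"tilt",np.linalg.lstsq(A,p[:,2],rcond=None)[0],len(p))
    q=blob(w,(.61,-.31),.02,.04,.06); print("plate z",np.median(q[:,2]) if len(q) else 0)
    for n in [(.4207,-.2104),(.3953,-.2898)]: print(c,nutfit(w,n))
im=cv2.imread("pics/side5.png"); cv2.imwrite("pics/c5.png",cv2.resize(im[120:380,180:440],(600,600)))
E
```

```text
[ 0.427  -0.1534  0.1549] [-179.9644    0.0099  -79.1529]
top fitted nut (array([ 0.5822, -0.2572]), np.float64(26.0), np.float64(0.056613070049523394), np.float64(0.08050742956434387), 941) tilt [0.027  0.0006 0.0803] 902
plate z 0.049322625928437724
top (array([ 0.4213, -0.2113]), np.float64(13.5), np.float64(0.05608809318101291), np.float64(0.03189534698035862), 796)
top (array([ 0.3958, -0.2905]), np.float64(57.00000000000001), np.float64(0.05598965308300554), np.float64(0.0318063879859698), 851)
side fitted nut (array([ 0.5814, -0.2559]), np.float64(26.0), np.float64(0.05838103738637592), np.float64(0.07954279762151562), 855) tilt [ 0.0315 -0.0692  0.0791] 789
plate z 0.048645014224789396
side (array([ 0.42  , -0.2097]), np.float64(14.999999999999998), np.float64(0.057679554454068103), np.float64(0.030945457025716716), 928)
side (array([ 0.3953, -0.2892]), np.float64(57.00000000000001), np.float64(0.05865919707419003), np.float64(0.03084421999082171), 742)
```

View pics/c5.png

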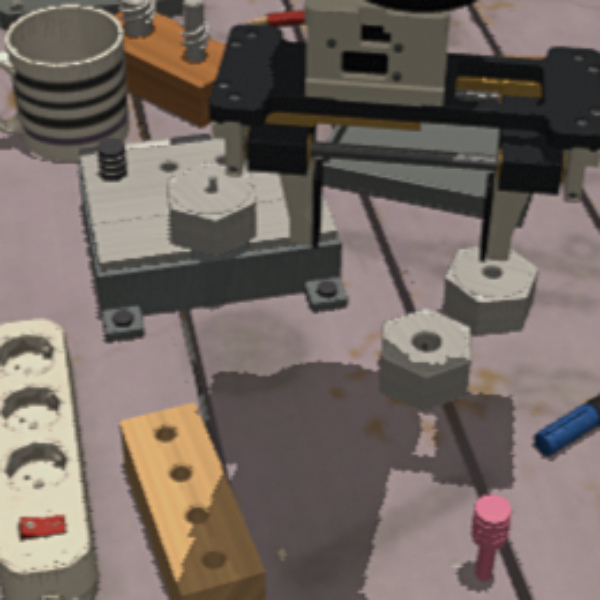

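```bash
python3 - <<'E'
from h import *
np.set_printoptions(precision=4,suppress=True)
for c in("top","side"):
  w=np.load(c+"0.npy"); x,y,z=w[...,0],w[...,1],w[...,2]
  p=w[(x>.37)&(x<.57)&(y>-.52)&(y<-.37)&(z>.015)&(z<.026)]; print(len(p),cv2.minAreaRect((p[:,:2]*1000).astype(np.float32)),p.min(0),p.max(0))
def tilt(c,ctr,z0,z1,f):
    w=np.load(f); p=blob(w,ctr,.024,z0,z1); p=p[np.hypot(p[:,0]-ctr[0],p[:,1]-ctr[1])>.009]
    for _ in range(4):
        m=p.mean(0); A=np.c_[p[:,:2]-m[:2],np.ones(len(p))]; k=np.linalg.lstsq(A,p[:,2],rcond=None)[0]; r=p[:,2]-A@k; p=p[abs(r)<2*r.std()+1e-4]
    print(c,k,len(p),r.std())
for c in("top","side"):
    tilt(c+" fit",(.582,-.257),.072,.088,c+"5.npy"); tilt(c+" n1",(.421,-.2105),.024,.038,c+"5.npy")
E
```

```text
840 ((476.1763916015625, -446.5533447265625), (179.3951416015625, 138.30499267578125), 4.109118461608887) [ 0.3899 -0.52    0.015 ] [ 0.5618 -0.3718  0.0259]
920 ((469.2156677246094, -449.203369140625), (142.35169982910156, 160.27987670898438), 89.58065032958984) [ 0.3888 -0.52    0.015 ] [ 0.5496 -0.3779  0.026 ]
top fit [-0.0014  0.0182  0.0808] 478 0.001367408784944296
top n1 [-0.0147 -0.0059  0.0321] 450 0.0013037568287320327
side fit [-0.0043 -0.0059  0.08  ] 341 0.0007644737341539184
side n1 [-0.0015 -0.0052  0.0313] 450 0.0009736612208700967
```

drive_tool([
  [-0.05, -0.7, 0, 0, 0, 0.5],
  [-0.11, -0.7, 0, 0, 0, 0],
  [0, 0, -1, 0, 0, 0],
  [0, 0, -1, 0, 0, 0],
  [0, 0, -0.8, 0, 0, 0],
])

```text
t: 34.25
eef_pos: [0.4218, -0.2097, 0.0412]
ee_rot: [3.141, 0.0, -1.336]
force: [0.9, -0.0, -0.8]
width: 0.0874
```

drive_tool([
  [0, 0, -0.6, 0, 0, 0],
  [0, 0, -0.17, 0, 0, 0],
  [0, 0, 0, 0, 0, 0],
])

```text
t: 34.62
eef_pos: [0.4221, -0.2096, 0.0118]
ee_rot: [3.141, 0.0, -1.334]
force: [0.3, 0.4, 0.2]
width: 0.0876
```

drive_tool([
  [0, 0, 0, 0, 0, 0],
  [0, 0, 0, 0, 0, 0],
  [0, 0, 0, 0, 0, 0],
  [0, 0, 0, 0, 0, 0],
], claw=0)

```text
t: 35.12
eef_pos: [0.4215, -0.2096, 0.012]
ee_rot: [3.141, 0.0, -1.333]
force: [-2.5, 1.0, 4.4]
width: 0.0556
```

drive_tool([
  [0, 0, 0.3, 0, 0, 0],
  [0, 0, 0.6, 0, 0, 0],
  [0, 0, 0.8, 0, 0, 0],
  [0, 0, 0.6, 0, 0, 0],
])

```text
t: 35.62
eef_pos: [0.4224, -0.2095, 0.1057]
ee_rot: [-3.14, -0.001, -1.333]
force: [-0.2, 0.3, -2.5]
width: 0.0557
```

```bash
python3 - <<'E'
from h import *
np.set_printoptions(precision=4,suppress=True)
for uv in [(402,210),(469,210),(470,299),(402,299)]: print(onplane(*uv,.02,"top"))
arm.grab_frame("top")
for r in arm.cut_out("tray","top")[:2]:
    m=r["pixels"]; v,u=np.nonzero(m); rect=cv2.minAreaRect(np.c_[u,v].astype(np.float32)); print(r["score"],rect); 
    for q in cv2.boxPoints(rect): print(onplane(*q,.02,"top"))
s=arm.get_state(); print(s["eef_pos"],np.degrees(s["ee_rot"])[2],s["width"])
E
```

```text
[ 0.5482 -0.384   0.02  ]
[ 0.5489 -0.5053  0.02  ]
[ 0.3884 -0.5022  0.02  ]
[ 0.3879 -0.3817  0.02  ]
[ 0.424  -0.2098  0.107 ] -76.3531877634691 0.05565115460910265
```

drive_tool([
  [0, -0.5, 0.1, 0, 0, 0.97],
  [0, -0.5, 0, 0, 0, 0.97],
  [0, -0.5, 0, 0, 0, 0.97],
  [0, -0.5, 0, 0, 0, 0.97],
  [0, -0.5, 0, 0, 0, 0.97],
])

```text
t: 36.35
eef_pos: [0.4215, -0.31, 0.1072]
ee_rot: [3.141, 0.001, -0.822]
force: [-0.0, -0.6, -1.7]
width: 0.0557
```

drive_tool([
  [0.2, -0.5, 0, 0, 0, 0.97],
  [0.2, -0.5, 0, 0, 0, 0.97],
  [0.2, -0.5, 0, 0, 0, 0.97],
  [0.3, -0.5, 0, 0, 0, 0.97],
  [0.3, -0.5, 0, 0, 0, 0.97],
])

```text
t: 36.98
eef_pos: [0.4699, -0.4099, 0.107]
ee_rot: [-3.141, 0.001, -0.314]
force: [-0.5, 0.5, -1.8]
width: 0.0559
```

drive_tool([
  [0.3, -0.4, 0, 0, 0, 0.97],
  [0.3, -0.3, 0, 0, 0, 0.97],
  [0.2, -0.1, 0, 0, 0, 0.8],
  [0, 0, 0, 0, 0, 0],
  [0, 0, 0, 0, 0, 0],
])

```text
t: 37.6
eef_pos: [0.5014, -0.4411, 0.1072]
ee_rot: [-3.141, 0.001, -0.032]
force: [0.1, -0.3, -1.9]
width: 0.0555
```

drive_tool([
  [0.08, -0.03, -0.7, 0, 0, 0.15],
  [0, 0, -0.7, 0, 0, 0],
  [0, 0, -0.5, 0, 0, 0],
  [0, 0, -0.2, 0, 0, 0],
  [0, 0, 0, 0, 0, 0],
])

```text
t: 38.22
eef_pos: [0.5049, -0.4426, 0.0237]
ee_rot: [-3.141, 0.001, -0.015]
force: [-0.5, 0.6, -2.6]
width: 0.0555
```

drive_tool([
  [0, 0, -0.1, 0, 0, 0],
  [0, 0, -0.05, 0, 0, 0],
  [0, 0, 0, 0, 0, 0],
])

```text
t: 38.6
eef_pos: [0.5052, -0.4428, 0.018]
ee_rot: [3.141, -0.0, -0.015]
force: [0.0, 0.1, -1.5]
width: 0.0555
```

drive_tool([
  [0, 0, -0.04, 0, 0, 0],
  [0, 0, 0, 0, 0, 0],
  [0, 0, 0, 0, 0, 0],
])

```text
t: 38.98
eef_pos: [0.5052, -0.4428, 0.0162]
ee_rot: [3.142, -0.0, -0.015]
force: [0.7, 0.3, -1.0]
width: 0.0558
```

drive_tool([
  [0, 0, 0, 0, 0, 0],
  [0, 0, 0, 0, 0, 0],
  [0, 0, 0, 0, 0, 0],
  [0, 0, 0, 0, 0, 0],
], claw=0.75)

```text
t: 39.48
eef_pos: [0.5052, -0.4428, 0.0162]
ee_rot: [3.142, -0.0, -0.015]
force: [-0.7, 0.7, -0.5]
width: 0.0654
```

drive_tool([
  [0, 0, 0.3, 0, 0, 0],
  [0, 0, 0.7, 0, 0, 0],
  [0, 0, 0.9, 0, 0, 0],
  [-0.4, 0.6, 0.2, 0, 0, -0.8],
  [-0.5, 0.6, 0, 0, 0, -0.9],
])

```text
t: 40.1
eef_pos: [0.4696, -0.3947, 0.1021]
ee_rot: [3.141, -0.003, -0.196]
force: [-0.0, 0.9, -0.6]
width: 0.066
```

drive_tool([
  [-0.5, 0.6, 0, 0, 0, -0.9],
  [-0.5, 0.7, 0, 0, 0, -0.9],
  [-0.5, 0.7, 0, 0, 0, -0.9],
  [-0.35, 0.6, 0, 0, 0, -0.9],
  [0, 0, 0, 0, 0, 0],
], claw=1)

```text
t: 40.72
eef_pos: [0.3946, -0.2898, 0.1014]
ee_rot: [-3.141, -0.001, -0.569]
force: [0.7, -0.6, 0.4]
width: 0.0874
```

```bash
python3 - <<'E'
from h import *
np.set_printoptions(precision=4,suppress=True)
s=arm.get_state();print(s["eef_pos"],np.degrees(s["ee_rot"]))
for c in("top","side"):
    im,d=arm.grab_frame(c); save(im,c+"6"); w=cloud(d,c)
    print(c,nutfit(w,(.3953,-.2898))); print(c,"tray nut",nutfit(w,(.505,-.443),.028,.042))
E
```

```text
[ 0.3946 -0.2898  0.1014] [-179.9646   -0.0761  -32.6056]
top None
top tray nut (array([ 0.5114, -0.4442]), np.float64(28.500000000000004), np.float64(0.05265810863504434), np.float64(0.03585681689506881), 519)
side (array([ 0.3948, -0.2892]), np.float64(56.0), np.float64(0.058348829781620336), np.float64(0.031030262241385165), 827)
side tray nut (array([ 0.5235, -0.4272]), np.float64(42.0), np.float64(0.03345746569982195), np.float64(0.03374283186756977), 77)
```

View pics/top6.png

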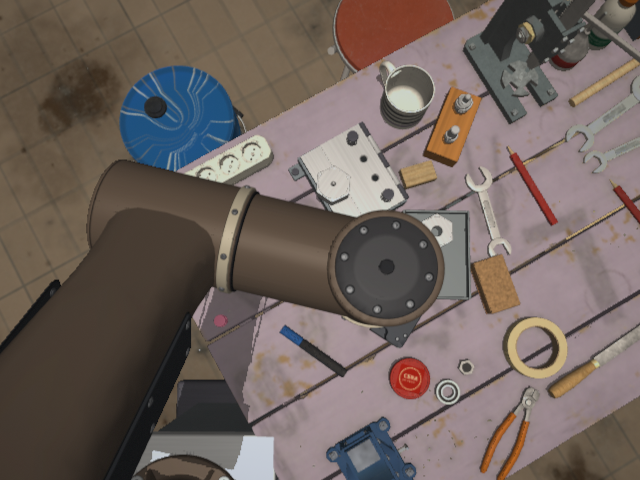

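drive_tool([
  [0, 0.015, -0.8, 0, 0, 0],
  [0, 0, -0.8, 0, 0, 0],
  [0, 0, -0.5, 0, 0, 0],
  [0, 0, -0.12, 0, 0, 0],
  [0, 0, 0, 0, 0, 0],
])

```text
t: 41.45
eef_pos: [0.3956, -0.2906, 0.0115]
ee_rot: [3.141, 0.0, -0.57]
force: [-0.2, 0.4, -0.3]
width: 0.088
```

drive_tool([
  [0, 0, 0, 0, 0, 0],
  [0, 0, 0, 0, 0, 0],
  [0, 0, 0, 0, 0, 0],
  [0, 0, 0, 0, 0, 0],
], claw=0)

```text
t: 41.95
eef_pos: [0.3953, -0.2903, 0.0117]
ee_rot: [3.142, -0.001, -0.57]
force: [-0.9, -0.8, 3.5]
width: 0.056
```

drive_tool([
  [0, 0, 0.3, 0, 0, 0],
  [0, 0, 0.6, 0, 0, 0],
  [0, 0, 0.8, 0, 0, 0],
  [0, 0, 0.5, 0, 0, 0.5],
  [0, 0, 0, 0, 0, 0.5],
])

```text
t: 42.58
eef_pos: [0.3962, -0.2904, 0.1018]
ee_rot: [-3.141, -0.004, -0.463]
force: [-0.4, -0.3, -2.5]
width: 0.056
```

drive_tool([
  [0.15, -0.6, 0, 0, 0, 0.8],
  [0.15, -0.7, 0, 0, 0, 0.8],
  [0.15, -0.7, 0, 0, 0, 0.8],
  [0.15, -0.7, 0, 0, 0, 0.8],
  [0.15, -0.7, 0, 0, 0, 0.8],
])

```text
t: 43.2
eef_pos: [0.4251, -0.4269, 0.1]
ee_rot: [-3.141, -0.0, -0.043]
force: [0.5, -0.2, -2.5]
width: 0.0557
```

drive_tool([
  [0.11, -0.38, 0, 0, 0, 0.25],
  [0, 0, -0.5, 0, 0, 0],
  [0, 0, -0.6, 0, 0, 0],
  [0, 0, -0.5, 0, 0, 0],
  [0, 0, -0.2, 0, 0, 0],
])

```text
t: 43.82
eef_pos: [0.4289, -0.4408, 0.0266]
ee_rot: [-3.141, 0.002, -0.02]
force: [0.3, 1.2, -0.4]
width: 0.0556
```

drive_tool([
  [0, 0, 0, 0, 0, 0],
  [0, 0, 0, 0, 0, 0],
])

```text
t: 44.08
eef_pos: [0.4301, -0.4416, 0.0284]
ee_rot: [3.141, -0.001, -0.02]
force: [-0.1, -0.3, -1.3]
width: 0.0556
```

Now lower to ~0.0162, release, retreat and check.

drive_tool([
  [0, 0, -0.2, 0, 0, 0],
  [0, 0, -0.1, 0, 0, 0],
  [0, 0, 0, 0, 0, 0],
  [0, 0, 0, 0, 0, 0],
])

```text
t: 44.58
eef_pos: [0.4295, -0.4413, 0.0158]
ee_rot: [3.141, -0.0, -0.02]
force: [-1.0, 2.3, 6.2]
width: 0.056
```

drive_tool([
  [0, 0, 0, 0, 0, 0],
  [0, 0, 0, 0, 0, 0],
  [0, 0, 0, 0, 0, 0],
  [0, 0, 0, 0, 0, 0],
], claw=0.75)

```text
t: 45.08
eef_pos: [0.4295, -0.4414, 0.0153]
ee_rot: [-3.142, 0.0, -0.02]
force: [-0.0, 0.7, 0.2]
width: 0.0656
```

drive_tool([
  [0, 0, 0.3, 0, 0, 0],
  [0, 0, 0.7, 0, 0, 0],
  [0, 0, 1, 0, 0, 0],
  [0, 0.3, 1, 0, 0, 0],
  [0, 1, 0.5, 0, 0, 0],
])

```text
t: 45.7
eef_pos: [0.4305, -0.3905, 0.1585]
ee_rot: [3.139, -0.003, -0.022]
force: [1.0, 0.1, 1.0]
width: 0.0657
```

drive_tool([
  [0, 1, 0, 0, 0, 0],
  [0, 1, 0, 0, 0, 0],
  [0, 1, 0, 0, 0, 0],
  [0, 1, 0, 0, 0, 0],
  [0, 1, 0, 0, 0, 0],
])

```text
t: 46.32
eef_pos: [0.4296, -0.1882, 0.1564]
ee_rot: [3.141, -0.001, -0.02]
force: [0.0, -0.1, 0.1]
width: 0.0658
```

drive_tool([
  [0, 1, 0, 0, 0, 0],
  [0, 1, 0, 0, 0, 0],
  [0, 1, 0, 0, 0, 0],
  [0, 1, 0, 0, 0, 0],
  [0, 1, 0, 0, 0, 0],
])

```text
t: 46.95
eef_pos: [0.4296, 0.012, 0.1564]
ee_rot: [-3.141, -0.002, -0.02]
force: [0.7, -0.1, -0.4]
width: 0.0656
```

drive_tool([
  [0, 1, 0, 0, 0, 0],
  [0, 1, 0, 0, 0, 0],
  [0, 1, 0, 0, 0, 0],
  [0, 1, 0, 0, 0, 0],
  [0, 1, 0, 0, 0, 0],
])

```text
t: 47.58
eef_pos: [0.4295, 0.2122, 0.1564]
ee_rot: [-3.141, -0.001, -0.02]
force: [0.7, -0.5, 0.9]
width: 0.0658
```

```bash
python3 - <<'E'
from h import *
np.set_printoptions(precision=4,suppress=True)
s=arm.get_state();print(s["eef_pos"])
for c in("top","side"):
    im,d=arm.grab_frame(c); save(im,c+"7"); w=cloud(d,c)
    for n in [(.505,-.443),(.430,-.4415)]: print(c,"tray nut",nutfit(w,n,.028,.042))
    print(c,"fit",nutfit(w,(.582,-.257),.072,.088))
    for h in [(.566,-.352),(.669,-.291)]:
        p=blob(w,h,.02,.066,.08); print("pin",len(p),p.max(0)[2],np.median(p[:,2]))
    q=blob(w,(.61,-.31),.02,.04,.06); print("plate",np.median(q[:,2]))
cv2.imwrite("pics/c7.png",np.hstack([cv2.resize(cv2.imread("pics/top7.png")[100:340,140:500],(480,320)),cv2.resize(cv2.imread("pics/side7.png")[120:420,190:490],(320,320))]))
E
```

```text
[0.4295 0.2122 0.1564]
top tray nut (array([ 0.5089, -0.4418]), np.float64(29.000000000000004), np.float64(0.0567101262042811), np.float64(0.035890869931147706), 808)
top tray nut (array([ 0.4262, -0.4165]), np.float64(33.5), np.float64(0.05607008524446217), np.float64(0.035760867907170146), 863)
top fit (array([ 0.582 , -0.2571]), np.float64(26.0), np.float64(0.05634985383740412), np.float64(0.08044522405900678), 929)
pin 113 0.07698176353506736 0.07307276099244997
pin 108 0.07773338465434532 0.07276475107444547
plate 0.04930188350879361
side tray nut None
side tray nut None
side fit NoneTraceback (most recent call last):
  File "<stdin>", line 9, in <module>
    return umr_maximum(a, axis, None, out, keepdims, initial, where)
ValueError: zero-size array to reduction operation maximum which has no identity
```

```bash
python3 - <<'E'
from h import *
np.set_printoptions(precision=4,suppress=True)
im,d=arm.grab_frame("top"); save(im,"top8"); w=cloud(d,"top")
for ctr,z0,z1 in[((.5089,-.4418),.028,.042),((.4262,-.4165),.028,.042)]:
    p=blob(w,ctr,.026,z0,z1)
    for _ in range(4):
        m=p.mean(0); A=np.c_[p[:,:2]-m[:2],np.ones(len(p))]; k=np.linalg.lstsq(A,p[:,2],rcond=None)[0]; r=p[:,2]-A@k; p=p[abs(r)<2*r.std()+1e-4]
    print(k,len(p))
cv2.imwrite("pics/c8.png",cv2.resize(im[100:340,260:580,::-1],(800,600)))
E
```

```text
[-0.0003 -0.0068  0.0362] 515
[ 0.0102 -0.0003  0.036 ] 586
```

View pics/c8.png

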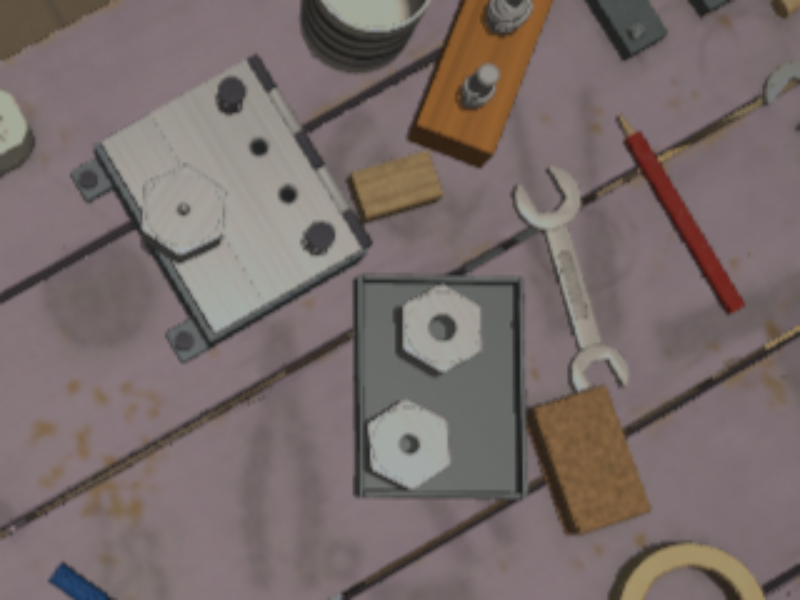

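```bash
python3 -c "
from station import arm
print(arm.job_done())"
```

```text
the job is handed in; nothing more can be done
None
```

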